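Set a tin to the scribed line of a labelling jig

ROBOT

A 6-joint arm with a two-finger parallel gripper is mounted at the origin on a cart in front of the work surface, level with it; the furniture and walls round the work are solid. World frame = base frame: x ahead of the robot, y to its left, z up, the work surface at z = 0. Lengths are in m, angles in degrees, forces in N, time in s.
With the tool pointing down it reaches from about 0.325 to 0.925 m from the base axis. Payload 3.1 kg.
Tool frame: the origin (TCP) lies midway between the tips of the shut fingers; the grasp point (between the pads) lies 19 mm behind it; z points along the fingers, y is the line along which they close (so a half turn about z gives the same grasp; the last joint's range is limited). The gripper opens to 85 mm and grips with 20 to 120 N. Pads are 22 mm wide; open, the fingers measure 114 mm over their backs; the gripper's body (76 mm by 85 mm) begins 54 mm behind the grasp point. The pads swing forward as they close: fully open they stand 13 mm farther back than shut.
Start: joints at [-6.429, 12.427, 92.441, -0, 75.132, -6.429], TCP at [0.625, 0, 0.231] pointing down, gripper open.
Joint ranges: [-157.48, 157.48], [-44.54, 120.13], [17.64, 146.25], [-64.5, 244.5], [7.68, 150.69], [-147.95, 147.95]. Speed limits (degrees/s): [159.86, 159.86, 180, 180, 180, 180].

INTERFACE

Orientations are given as [roll, pitch, yaw] about the fixed x, y, z axes, in that order (R = Rz(yaw) Ry(pitch) Rx(roll)).
In Python, from cell import * gives the robot as it stands.
- The arm moves only by the shell command python3 -m handwheel 'ROWS'. ROWS is JSON, a list of rows, each a list of 5 numbers: the closure in counts, from 0 (fully open) to 255 (shut), then the shift along the tool's x, y, z in cm, then the turn about the tool's z in degrees. In form: [[jaw, x, y, z, roll], ...]. A call has 1 to 8 rows; each row is the pose to reach, as a shift and turn from the pose commanded when the call began, along the tool's axes at that moment; what a row does not reach only later rows make up. A row lasts 1/8 s, in which the tool goes at most 62.5 mm and 10.7 degrees, less where a joint would pass 70% of its speed; a pose out of reach is approached as far as the arm can. A call with a gripper value outside its range is refused whole. The fingers move at their own pace and stop on an object; the grip force is fixed at half the most. Time passes only in rows, so rows that repeat a pose let the fingers close. It gives the time, the measured TCP pose, the force, the opening and the grip force at its end, in the units of the state.
- state(): the state, without advancing time (a new reading comes with each control period).
- get_image(name): name is "scene" or "side" or "wrist"; returns a dict with "frame" (420x560x3 uint8, blue, green, red), "camera_matrix" (3x3 intrinsics, pixels), "position" and "orientation" of the camera in the world; the wrist camera has in their place "tool_from_camera" (4x4, takes a point from camera to tool coordinates, whose origin is the TCP and whose axes are the flange's). Camera axes: x right, y up, looking along -z (the intrinsics and any distortion apply to the point x, -y, -z); pixel columns grow to the right and rows downward; lengths in m; the calibration is good to about 2 mm. The wrist camera is an equidistant fisheye: a pixel r from the principal point sees the ray r / f radians off the axis. A picture is of the moment at which its call begins: read the wrist's pose just before it. There is no depth.
- hand_in(): hands the job in; it is judged then, once.
The state is a dict: "clock": time; "joint_pos": joint angles; "joint_vel": joint speeds; "joint_torque": joint torques, N m; "eef_pos": TCP position; "tool_rot": TCP orientation; "contact_force": force on the tool from outside, world axes, zero at the start; "torque": the same for the moment, N m; "gripper_width": finger opening in m; "gripper_force": force on a finger pad.
Only numpy, scipy, OpenCV 4.12 (cv2) and the standard library are available. Lean on these libraries where they do the work, as an engineer would, in place of code of your own. Each camera call takes 0.05 s, during which the arm holds its last target. There are 200 camera calls.

TASK

Lay the closed blue tin that stands left of the white labelling jig flat on the jig, at least 5 cm short of the red line on the ticked side of it, and press its short side gently and squarely against the fence's grey facing strip. Then slide it along the strip, lightly pressed on it all the way (about 5 N, never over 10), until the leading long edge of its lid meets the red line, and do not run past the line. Let go and leave it there, and do not disturb the other things on the desk.

Things in the scene. Friction and masses are not known exactly. Their poses are not given: they have to be found in the camera images.
- tin_center (a point): Centre of the closed blue tin, 13.5 mm above its underside. Loose, 0.2 to 0.45 kg; lid stays shut. Lid 62 mm (x axis, the way to grip) by 92 mm (y axis), top at 27 mm, z up. The walls stand 1 mm inside the lid all round: pads meet the lid's long edges; a short wall, 45 mm from the centre, meets the fence. Starts left (+y) of the jig; either short side may face the fence.
- jig: Labelling jig fixed to the desk: white plate 160 mm (x, away from robot) by 300 mm (y, left), top 8 mm above the desk; origin at the centre of its underside. Red line, 2 mm wide, across it at jig y = -60 mm; black ticks each 10 mm from there to +y, long at 50 and 100. Tin goes down at the +y end (centre at y above 20 mm), its long side along x, and travels to -y until its centre is at y = -29 mm.
- line (a point): Point on the red line, on top of the plate, at jig x = -8 mm, y = -60 mm; axes as the jig's. The tin's leading long lid edge (31 mm from its centre, on the -y side) must come to this line.
- fence: Aluminium fence bar on the jig's far side, 290 mm long (y), 22 mm deep, top 28 mm above the desk, thumb-screws on it up to 38 mm. In front of it a grey facing strip 270 mm long, 10 mm thick, parallel to it: the tin is pressed on the strip, in +x. Bar and strip are rigid: press by feel. Origin in the bar's face plane at mid-length, on the plate (jig x = 52, y = 0 mm); axes as the jig's.
- fence_face (a point): Middle of the aluminium bar's face, 10 mm above the plate (jig x = 52 mm, y = 0). The grey strip's face stands 10 to 26 mm in front of it (jig x = 42 to 26 mm): the strip's setting differs each time, is locked and is not reported; find it by touch (or by eye).
- calculator: Bystander: desk calculator 156x108x28 mm, origin at the centre of its underside, right of the jig.
- scanner: Bystander: hand barcode scanner on its foot, 142x92x183 mm, origin under it, behind the tin's start.
- pouch: Bystander: flat sealed pouch 147x186x41 mm, origin at the centre of its underside, behind the jig.
- marker: Bystander: red and white marker pen 128 mm long, 17 mm thick, origin at the middle of its underside, far right.
- tape_roll: Bystander: roll of brown tape, 104 mm across, 48 mm high, lying flat, origin under its centre, right behind the jig.
- mug: Bystander: green mug 86 mm across, 96 mm high, origin under it, far left.
There are look-alikes about, which are no part of the job. What is meant by the part that bears tin_center is not pink or turquoise, and is the larger of those in its own colour.

How it is judged (in metres and radians):
On the way, in this order (a step that is already met when the one before it is completed fails the run):
1. the tin lies flat on the jig, its leading edge at least 40 mm short of the line, and is pressed squarely on the fence with 2 to 12 N (angle between the x axis of tin_center and the y axis of jig, either way round below 0.045 rad and angle between tin_center's own z axis and vertical below 0.06 rad and z of tin_center in the frame of jig between 0.0185 and 0.0245 m and y of tin_center in the frame of jig above 0.011 m and contact force between tin and fence between 2 and 12 N), for 0.25 s.
2. the leading edge is on the line within 2.5 mm while the tin is still pressed on the fence with 2 to 12 N (angle between the x axis of tin_center and the y axis of jig, either way round below 0.045 rad and angle between tin_center's own z axis and vertical below 0.06 rad and z of tin_center in the frame of jig between 0.0185 and 0.0245 m and y of tin_center in the frame of jig between -0.0315 and -0.0265 m and contact force between tin and fence between 2 and 12 N), for 0.2 s.
At the end, for the whole second after the job is handed in: The tin lies released and at rest, flat on the jig, square to it within 2.5 degrees, its short side at the fence strip (centre 1 to 22 mm to the robot's side of the jig's middle) and the leading long edge of its lid within 2.5 mm of the red line (angle between the x axis of tin_center and the y axis of jig, either way round below 0.045 rad and angle between tin_center's own z axis and vertical below 0.06 rad and z of tin_center in the frame of jig between 0.0185 and 0.0245 m and y of tin_center in the frame of jig between -0.0315 and -0.0265 m and x of tin_center in the frame of jig between -0.022 and -0.001 m and linear speed of tin below 0.01 m/s); the robot touches nothing.
It fails at once if the tin is pressed on the fence with more than 12 N (contact force between tin and fence above 12 N).
It fails at once if the tin's leading edge runs more than 5 mm past the line (y of tin_center in the frame of jig below -0.034 m).
It fails at once if in the last 30 mm before the line the tin is lifted off the plate or is 5 mm or more clear of the fence strip's outermost setting (y of tin_center in the frame of jig below 0.001 m and (x of tin_center in the frame of jig below -0.024 m or z of tin_center in the frame of jig above 0.027 m)).
It fails at once if a bystander is moved by more than 20 mm (distance of any of calculator, scanner, pouch, marker, tape_roll, mug from where it was at the start of the episode above 0.02 m).
It also fails if it takes over 64 s, if anything falls off the work surface, if the arm or the gripper's body presses on something with over 40 N, if the wrist force passes 120 N, or if a joint passes its speed limit or range.

## Working session

There is one attempt and no reset: what is moved stays moved. The work goes in short steps, Python scripts to look and compute and a shell command to move; the robot and the scene stay as the last step left them, time stands still between calls to the robot, and variables do not carry over. Pictures are saved under pics/ and viewed, at most 13 in all, crops included, and the job is handed in when it is done.

```bash
mkdir -p pics; python3 - <<'E'
from cell import *
import cv2,json,numpy as np
s=state();print({k:s[k] for k in('clock','eef_pos','tool_rot','contact_force','gripper_width')})
for n in("scene","side","wrist"):
    g=get_image(n);cv2.imwrite(f'pics/{n}0.png',g['frame'])
    for k in g:
        if k!='frame':print(n,k,np.round(g[k],4).tolist())
E
```

```text
{'clock': 0.0, 'eef_pos': array([6.24181973e-01, 1.18406293e-04, 2.29965452e-01]), 'tool_rot': array([-1.79863503e+02, -1.52400536e-02,  9.00022776e+01]), 'contact_force': array([ 0.07754928, -0.15252477, -0.42240589]), 'gripper_width': 0.08546356340999062}
scene camera_matrix [[419.8388, 0.0, 278.7546], [0.0, 419.8388, 211.6026], [0.0, 0.0, 1.0]]
scene position [-0.2584, 0.7096, 1.0153]
scene orientation [47.2748, 0.328, -130.4499]
side camera_matrix [[402.7142, 0.0, 284.1122], [0.0, 402.7142, 199.967], [0.0, 0.0, 1.0]]
side position [0.1585, -0.9604, 0.874]
side orientation [53.104, -0.6242, -21.7127]
wrist camera_matrix [[325.1923, 0.0, 279.0831], [0.0, 325.1923, 211.1921], [0.0, 0.0, 1.0]]
wrist tool_from_camera [[0.0012, 0.9461, 0.3239, 0.0833], [1.0, -0.0016, 0.0008, 0.0002], [0.0013, 0.3239, -0.9461, -0.1424], [0.0, 0.0, 0.0, 1.0]]
```

View pics/scene0.png

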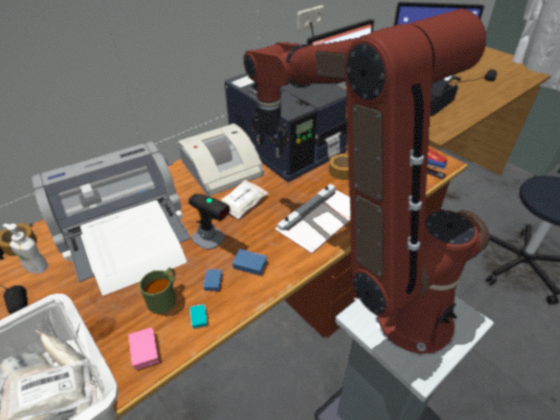

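View pics/wrist0.png

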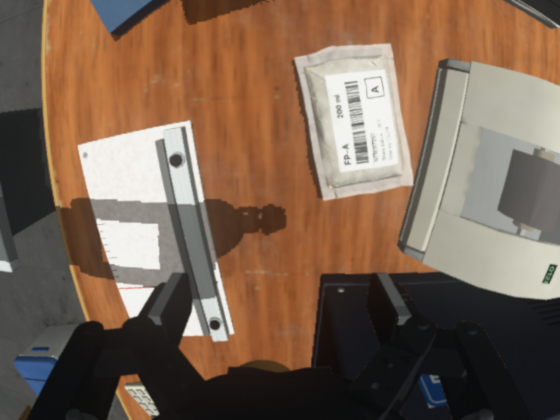

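The scene picture shows the big blue tin at (250,262), the small one at (213,280) and the jig at about (320,215). The wrist picture shows the jig with corners near (79,145), (190,122) and (233,335), the red line at left near (130,287), and a blue corner at the top left (120,10), which is the tin.

```bash
cat >h.py <<'E'
from cell import *
import cv2,numpy as np
from scipy.spatial.transform import Rotation as R
def rot(a): return R.from_euler('xyz',a,degrees=True).as_matrix()
def proj(g,s,px,z):
    "pixels -> world xy on plane z"
    K=np.array(g['camera_matrix']);p=(np.atleast_2d(px).astype(float)-K[:2,2])/K[0,0]
    if 'tool_from_camera' in g:
        r=np.linalg.norm(p,axis=1,keepdims=True);r=np.maximum(r,1e-9)
        d=np.hstack([p/r*np.sin(r),np.cos(r)])
        T=np.array(g['tool_from_camera']);Rt=rot(s['tool_rot'])
        M=Rt@T[:3,:3];o=Rt@T[:3,3]+s['eef_pos']
    else:
        d=np.hstack([p,np.ones((len(p),1))]);M=rot(g['orientation']);o=np.array(g['position'])
    d=(d*[1,-1,-1])@M.T
    return (o+d*((z-o[2])/d[:,2])[:,None])[:,:2]
def shot(n):
    s=state();g=get_image(n);return g,s
E
python3 - <<'E'
from h import *
g,s=shot('scene')
print('tin',proj(g,s,[[250,260],[213,278]],.027).round(3).tolist(),'mug,scanner',proj(g,s,[[160,305],[206,242]],0).round(3).tolist())
g,s=shot('wrist')
print('jig corners',proj(g,s,[[79,145],[190,122],[233,335]],.008).round(3).tolist())
print('line',proj(g,s,[[117,286],[140,288]],.008).round(4).tolist())
print('bar far edge top',proj(g,s,[[183,127],[228,338]],.028).round(4).tolist())
f=g['frame'];cv2.imwrite('pics/wj.png',cv2.resize(f[110:350,60:260],None,fx=2.5,fy=2.5,interpolation=cv2.INTER_CUBIC))
E
```

```text
tin [[0.45, 0.23], [0.466, 0.356]] mug,scanner [[0.504, 0.517], [0.626, 0.279]]
jig corners [[0.367, 0.048], [0.523, 0.066], [0.557, -0.232]]
line [[0.389, -0.1567], [0.4271, -0.1569]]
bar far edge top [[0.52, 0.0614], [0.5533, -0.221]]
```

View pics/wj.png

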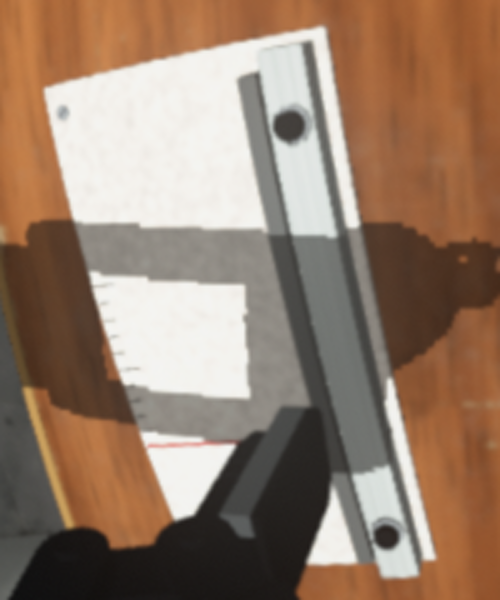

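```bash
python3 -m handwheel '[[0,4,-4,0,0],[0,9,-8,0,0],[0,13,-12,0,0],[0,17,-16,0,0],[0,17,-17,0,0],[0,17,-17,0,0]]'; python3 - <<'E'
from h import *
g,s=shot('wrist');cv2.imwrite('pics/w1.png',g['frame'])
f=g['frame'];hsv=cv2.cvtColor(f,cv2.COLOR_BGR2HSV)
m=cv2.inRange(hsv,(100,90,40),(125,255,255))
for c in cv2.findContours(m,0,1)[0]:
    if cv2.contourArea(c)>800:
        w=proj(g,s,c.reshape(-1,2),.027).astype(np.float32)*1000
        print(cv2.boundingRect(c),cv2.minAreaRect(w),cv2.boxPoints(cv2.minAreaRect(w)).round().tolist())
E
```

```text
clock: 1.0
eef_pos: [0.4549, 0.1699, 0.2315]
tool_rot: [180.0, 0.0, 90.1]
contact_force: [0.2, -0.1, -0.1]
gripper_width: 0.0854
gripper_force: 0.0
(236, 83, 93, 86) ((453.9627990722656, 228.73182678222656), (89.12493896484375, 58.72645568847656), 30.731412887573242) [[401.0, 231.0], [431.0, 181.0], [507.0, 226.0], [477.0, 277.0]]
(263, 0, 69, 47) ((473.34039306640625, 351.1588439941406), (42.40629577636719, 62.78799057006836), 46.559303283691406) [[436.0, 357.0], [482.0, 314.0], [511.0, 345.0], [465.0, 388.0]]
```

View pics/w1.png

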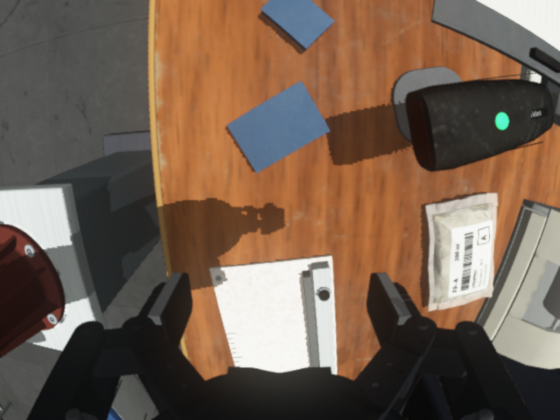

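The tin lies centrally at (280,127) in the wrist picture: centre (0.454, 0.229), long axis 30.7° from x. The small blue tin is above it and the jig below.

```bash
python3 -m handwheel '[[0,2,0,0,10],[0,4,0,0,20],[0,5.9,0,0,30],[0,5.9,0,0,40],[0,5.9,0,2,50],[0,5.9,0,5,59.5],[0,5.9,0,8,59.5],[0,5.9,0,8,59.5]]'; python3 - <<'E'
from h import *
g,s=shot('wrist');f=g['frame'];cv2.imwrite('pics/w2.png',f);hsv=cv2.cvtColor(f,cv2.COLOR_BGR2HSV)
m=cv2.inRange(hsv,(100,90,40),(125,255,255))
for c in cv2.findContours(m,0,1)[0]:
    if cv2.contourArea(c)>1500:
        w=proj(g,s,c.reshape(-1,2),.027).astype(np.float32)*1000
        print(cv2.boundingRect(c),cv2.minAreaRect(w),cv2.boxPoints(cv2.minAreaRect(w)).round().tolist())
E
```

```text
clock: 2.05
eef_pos: [0.454, 0.2272, 0.1485]
tool_rot: [-179.9, 0.4, 30.4]
contact_force: [-1.1, 0.3, 0.6]
gripper_width: 0.0852
gripper_force: 0.0
(242, 148, 72, 100) ((455.3714904785156, 229.5455322265625), (88.39055633544922, 59.2552375793457), 30.86103630065918) [[402.0, 232.0], [433.0, 181.0], [509.0, 227.0], [478.0, 278.0]]
(125, 74, 81, 71) ((475.60614013671875, 351.0765686035156), (41.643760681152344, 63.61030578613281), 46.897178649902344) [[438.0, 358.0], [485.0, 314.0], [513.0, 345.0], [467.0, 388.0]]
```

View pics/w2.png

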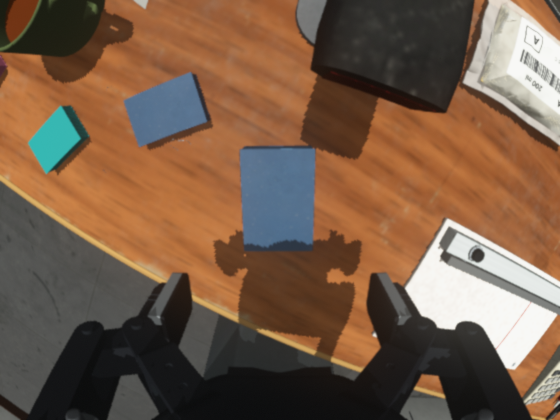

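```bash
python3 - <<'E'
from h import *
g,s=shot('wrist')
print(s['joint_pos'].round(1),s['eef_pos'])
T=np.array(g['tool_from_camera']);cam=rot(s['tool_rot'])@T[:3,3]+s['eef_pos'];print('cam',cam)
for z in(.1,.13,.15): print(z,proj(g,s,[[312,68],[447,110],[380,92]],z).round(3).tolist())
g,s=shot('side');
s2=shot('scene')[0]
for z in(.12,.15,.18): print(z,proj(s2,s,[[190,197],[228,210],[212,218]],z).round(3).tolist())
E
```

```text
[ 18.7   3.4 111.8  -0.   64.9  78.3] [0.45536157 0.22788628 0.15040157]
cam [0.52790968 0.27005493 0.29255768]
0.1 [[0.555, 0.264], [0.583, 0.179], [0.566, 0.223]]
0.13 [[0.551, 0.265], [0.575, 0.193], [0.56, 0.23]]
0.15 [[0.548, 0.266], [0.569, 0.203], [0.556, 0.235]]
0.12 [[0.726, 0.259], [0.593, 0.201], [0.595, 0.26]]
0.15 [[0.693, 0.274], [0.565, 0.218], [0.567, 0.275]]
0.18 [[0.66, 0.289], [0.536, 0.235], [0.538, 0.29]]
```

```bash
python3 -m handwheel '[[0,0,0,0,-10.6],[0,0,0,0,-21.2],[0,0,0,0,-31.8],[0,0,0,0,-42.4],[0,0,0,0,-53],[0,0,0,0,-63.6],[0,0,0,0,-74.2],[0,0,0,0,-84.8]]';python3 -m handwheel '[[0,0,0,0,-10.6],[0,0,0,0,-21.2],[0,0,0,0,-31.8],[0,0,0,0,-42.4],[0,0,0,0,-53],[0,0,0,0,-63.6],[0,0,0,0,-74.2],[0,0,0,0,-84.8]]'; python3 -m handwheel '[[0,0,0,2,-10.6],[0,0,0,5,-10.6],[0,0,0,8,-10.6],[0,0,0,10.5,-10.6],[0,0,0,12.5,-10.6],[0,0,0,13,-10.6],[0,0,0,13,-10.6]]'
```

```text
clock: 3.25
eef_pos: [0.4565, 0.2294, 0.1533]
tool_rot: [179.8, 0.0, 115.6]
contact_force: [0.3, -0.0, 0.8]
gripper_width: 0.0856
gripper_force: 0.0
clock: 4.25
eef_pos: [0.4564, 0.2294, 0.1533]
tool_rot: [-180.0, 0.2, -159.6]
contact_force: [-0.2, 0.8, -1.0]
gripper_width: 0.0854
gripper_force: 0.0
clock: 5.12
eef_pos: [0.456, 0.2293, 0.0223]
tool_rot: [-180.0, 0.1, -149.3]
contact_force: [0.6, -0.2, 0.3]
gripper_width: 0.0857
gripper_force: 0.0
```

```bash
python3 -m handwheel '[[0,0,0,1,0],[0,0,0,1.8,0],[0,0,0,2.1,0],[0,0,0,2.1,0],[120,0,0,2.1,0],[255,0,0,2.1,0],[255,0,0,2.1,0],[255,0,0,2.1,0]]';python3 -m handwheel '[[255,0,0,0,0],[255,0,0,0,0],[255,0,0,0,0]]'; python3 - <<'E'
from h import *
for i in range(3):
    g,s=shot('wrist');print(s['eef_pos'].round(4),s['contact_force'].round(1),s['gripper_width'],s['gripper_force'])
cv2.imwrite('pics/w3.png',g['frame'])
E
```

```text
clock: 6.12
eef_pos: [0.4555, 0.2293, 0.0009]
tool_rot: [-180.0, 0.1, -149.3]
contact_force: [-1.9, 0.2, 4.8]
gripper_width: 0.0602
gripper_force: 65.8
clock: 6.5
eef_pos: [0.4555, 0.2293, 0.0009]
tool_rot: [-180.0, 0.1, -149.3]
contact_force: [-1.4, -0.5, 4.5]
gripper_width: 0.0595
gripper_force: 65.9
[0.4555 0.2293 0.0009] [-1.4 -0.5  4.5] 0.05950814916075482 65.90078562498093
[0.4555 0.2293 0.0009] [-1.6 -0.3  6. ] 0.06003670809345827 65.90125679969788
[0.4555 0.2293 0.0009] [-1.3 -0.3  5.2] 0.060117049337995165 65.90120404958725
```

View pics/w3.png

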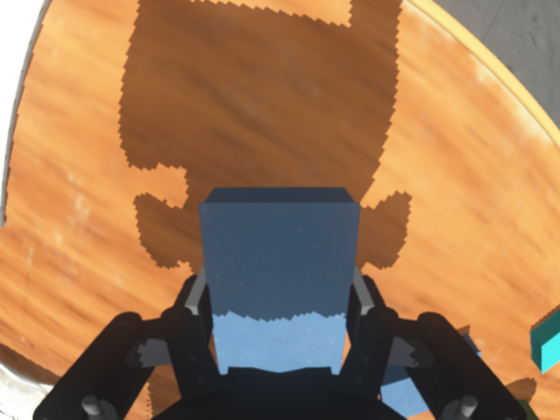

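```bash
python3 -m handwheel '[[255,0,0,-2,0],[255,0,0,-5,0],[255,0,0,-8,0],[255,3,-4,-8,6],[255,6,-8,-8,12],[255,9,-12,-8,18],[255,12,-16,-8,24],[255,15,-20,-8,24.2]]';python3 -m handwheel '[[255,0,0,0,0],[255,0,0,0,0],[255,0,0,0,0]]'; python3 - <<'E'
from h import *
g,s=shot('wrist');print(s['eef_pos'].round(4),s['tool_rot'],s['contact_force'].round(1),s['gripper_width'])
cv2.imwrite('pics/w4.png',g['frame'])
E
```

```text
clock: 7.65
eef_pos: [0.4266, -0.0209, 0.0792]
tool_rot: [180.0, -0.1, -173.5]
contact_force: [0.8, 1.0, -3.1]
gripper_width: 0.0597
gripper_force: 66.2
clock: 8.02
eef_pos: [0.4277, -0.0185, 0.0798]
tool_rot: [180.0, -0.1, -173.4]
contact_force: [-1.4, 0.2, -2.9]
gripper_width: 0.0597
gripper_force: 66.4
[ 0.4277 -0.0185  0.0798] [ 1.79966419e+02 -5.81818697e-02 -1.73410067e+02] [-1.4  0.2 -2.9] 0.059685151669249537
```

View pics/w4.png

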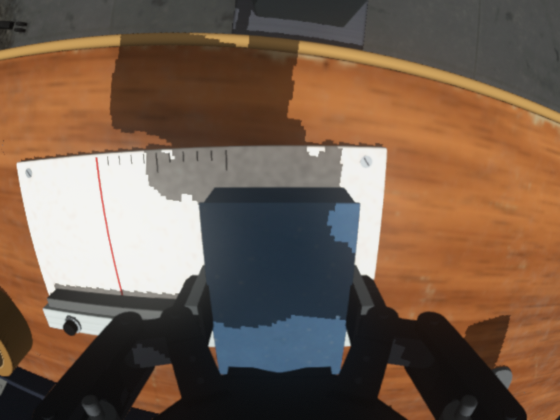

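```bash
python3 - <<'E'
from h import *
g,s=shot('wrist');g0=g
f=g['frame'].astype(int)
# refine red line
red=((f[:,:,2]-f[:,:,1]>60)&(f[:,:,2]-f[:,:,0]>60));red[:155]=0;red[296:]=0;red[:,:85]=0;red[:,135:]=0
v,u=np.nonzero(red);L=proj(g,s,np.c_[u,v],.008)
k=np.polyfit(L[:,0],L[:,1],1);print('line n',len(u),'ang',np.degrees(np.arctan(k[0])),'resid',np.std(L[:,1]-np.polyval(k,L[:,0])))
c=proj(g,s,[[18,162],[386,148]],.008);print('corners',c,np.linalg.norm(c[1]-c[0]))
d=c[0]-c[1];print('near edge yaw',np.degrees(np.arctan2(d[0],-d[1])))
yaw=np.arctan(k[0]);ex=np.array([np.cos(yaw),np.sin(yaw)]);ey=np.array([-ex[1],ex[0]])
P=L.mean(0);h=(c[1]-P)@ey;print('line to +y end (210mm)',h,' to -y end(90)',(c[0]-P)@ey)
org=P+ey*.060;org=org+ex*((c.mean(0)-org)@ex+.080);print('jig origin',org)
t=proj(g,s,[[201,203],[359,203]],s['eef_pos'][2]+.0261)
Rt=rot(s['tool_rot'])[:2,:2];print('lid near corners in tool xy mm',((t-s['eef_pos'][:2])@Rt*1000).round(1))
tc=s['eef_pos'][:2]
print('TCP in jig xy',(tc-org)@ex,(tc-org)@ey)
E
```

```text
line n 229 ang 7.075914741338675 resid 0.00047874482117587797
corners [[ 0.39942299 -0.24520243]
 [ 0.36359344  0.04773359]] 0.2951190769026152
near edge yaw 6.973317551184943
line to +y end (210mm) 0.20890298530101534  to -y end(90) -0.08621561845814045
jig origin [ 0.46106444 -0.09021312]
lid near corners in tool xy mm [[ 47.  -30. ]
 [ 47.1  30.4]]
TCP in jig xy -0.024152794773685024 0.0753727018044221
```

Wrist picture w4: red line runs from (97,157) to (121,294), near jig corners at (18,162) and (386,148), tin held at (280,260) over the +y part. Lowering it with more room from the strip.

```bash
python3 -m handwheel '[[255,0.5,-1.2,1,-0.4],[255,1,-2.5,3,-0.4],[255,1,-2.5,5,-0.4],[255,1,-2.5,6.2,-0.4],[255,1,-2.5,6.7,-0.4],[255,1,-2.5,6.8,-0.4],[255,1,-2.5,6.8,-0.4]]';python3 -m handwheel '[[255,0,0,0.1,0],[255,0,0,0.1,0],[255,0,0,0.1,0]]';python3 -m handwheel '[[255,0,0,0.1,0],[255,0,0,0.1,0],[255,0,0,0.1,0]]'
```

```text
clock: 9.0
eef_pos: [0.4217, -0.0455, 0.0128]
tool_rot: [-180.0, 0.1, -173.1]
contact_force: [0.1, -0.1, -2.8]
gripper_width: 0.0601
gripper_force: 66.4
clock: 9.38
eef_pos: [0.4211, -0.0456, 0.0115]
tool_rot: [-180.0, 0.0, -173.1]
contact_force: [-0.0, -0.6, -3.0]
gripper_width: 0.0599
gripper_force: 66.4
clock: 9.75
eef_pos: [0.421, -0.0455, 0.0103]
tool_rot: [180.0, -0.0, -173.1]
contact_force: [-0.6, -0.3, -2.2]
gripper_width: 0.06
gripper_force: 66.4
```

```bash
python3 -m handwheel '[[255,0,0,0.1,0],[255,0,0,0.1,0],[255,0,0,0.1,0]]';python3 -m handwheel '[[255,0,0,0.1,0],[255,0,0,0.1,0],[255,0,0,0.1,0]]'
```

```text
clock: 10.12
eef_pos: [0.421, -0.0455, 0.0093]
tool_rot: [180.0, -0.0, -173.1]
contact_force: [0.5, 0.3, -2.9]
gripper_width: 0.06
gripper_force: 66.4
clock: 10.5
eef_pos: [0.4211, -0.0455, 0.0089]
tool_rot: [180.0, -0.0, -173.1]
contact_force: [-2.1, 0.5, 5.5]
gripper_width: 0.0599
gripper_force: 67.4
```

```bash
python3 -m handwheel '[[255,0,0,-0.04,0],[255,-0.3,0,-0.04,0],[255,-0.6,0,-0.04,0],[255,-0.9,0,-0.04,0],[255,-1.1,0,-0.04,0],[255,-1.3,0,-0.04,0],[255,-1.3,0,-0.04,0]]';python3 -m handwheel '[[255,-0.03,0,0,0],[255,-0.06,0,0,0],[255,-0.1,0,0,0],[255,-0.1,0,0,0]]';python3 -m handwheel '[[255,-0.03,0,0,0],[255,-0.06,0,0,0],[255,-0.1,0,0,0],[255,-0.1,0,0,0]]'
```

```text
clock: 11.38
eef_pos: [0.4332, -0.044, 0.0089]
tool_rot: [180.0, -0.1, -173.1]
contact_force: [-5.3, 0.1, 6.8]
gripper_width: 0.06
gripper_force: 67.5
clock: 11.88
eef_pos: [0.4336, -0.044, 0.0089]
tool_rot: [180.0, -0.2, -173.1]
contact_force: [-6.2, -0.9, 8.7]
gripper_width: 0.0603
gripper_force: 67.7
clock: 12.38
eef_pos: [0.4346, -0.0438, 0.0089]
tool_rot: [180.0, -0.2, -173.1]
contact_force: [-6.5, -0.9, 8.8]
gripper_width: 0.0599
gripper_force: 67.7
```

```bash
python3 -m handwheel '[[255,0,0,-0.05,0],[255,0,0,-0.05,0],[255,0,0,-0.05,0]]';python3 -m handwheel '[[255,0,0,-0.03,0],[255,0,0,-0.03,0],[255,0,0,-0.03,0]]'
```

```text
clock: 12.75
eef_pos: [0.436, -0.0437, 0.0089]
tool_rot: [180.0, 0.0, -173.1]
contact_force: [-0.0, -0.7, -2.7]
gripper_width: 0.0597
gripper_force: 66.4
clock: 13.12
eef_pos: [0.4359, -0.0437, 0.0095]
tool_rot: [-180.0, 0.0, -173.1]
contact_force: [-0.7, -0.6, -1.8]
gripper_width: 0.06
gripper_force: 66.4
```

```bash
python3 -m handwheel '[[255,-0.05,0,0.02,0],[255,-0.1,0,0.02,0],[255,-0.1,0,0.02,0]]';python3 -m handwheel '[[255,-0.05,0,0,0],[255,-0.1,0,0,0],[255,-0.1,0,0,0]]'; python3 -m handwheel '[[255,-0.05,0,0,0],[255,-0.1,0,0,0],[255,-0.1,0,0,0]]'
```

```text
clock: 13.5
eef_pos: [0.437, -0.0436, 0.0093]
tool_rot: [-180.0, 0.0, -173.1]
contact_force: [-0.5, 0.0, -2.8]
gripper_width: 0.06
gripper_force: 66.4
clock: 13.88
eef_pos: [0.438, -0.0435, 0.0093]
tool_rot: [-180.0, 0.0, -173.1]
contact_force: [-0.3, -0.3, -2.8]
gripper_width: 0.0598
gripper_force: 66.4
clock: 14.25
eef_pos: [0.439, -0.0433, 0.0093]
tool_rot: [180.0, 0.0, -173.1]
contact_force: [0.1, 0.3, -3.8]
gripper_width: 0.06
gripper_force: 66.4
```

```bash
python3 -m handwheel '[[255,-0.05,0,0,0],[255,-0.1,0,0,0],[255,-0.1,0,0,0]]'|grep -E 'eef|cont'; python3 -m handwheel '[[255,-0.05,0,0,0],[255,-0.1,0,0,0],[255,-0.1,0,0,0]]'|grep -E 'eef|cont'
```

```text
eef_pos: [0.44, -0.0432, 0.0093]
contact_force: [1.0, -0.8, -3.1]
eef_pos: [0.441, -0.0431, 0.0093]
contact_force: [0.4, 0.7, -3.0]
```

```bash
python3 - <<'E'
from h import *
g,s=shot('side');f=g['frame'];o=np.array([.46106,-.09021]);Rm=rot(g['orientation']);K=np.array(g['camera_matrix'])
def px(p):
    q=(np.array(p)-g['position'])@Rm*[1,-1,-1];q=K@(q/q[2]);return q[:2]
print(px([.46,-.09,.01]))
u,v=px([.46,-.09,.01]).astype(int)
cv2.imwrite('pics/s1.png',cv2.resize(f[max(v-80,0):v+80,max(u-100,0):u+100],None,fx=3.5,fy=3.5,interpolation=cv2.INTER_CUBIC))
E
```

```text
[267.63776862 244.31535241]
```

View pics/s1.png

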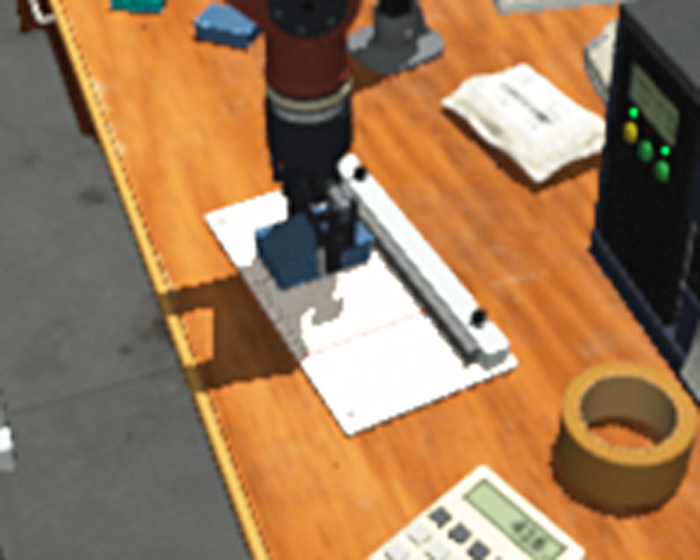

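The side picture shows the tin at (315,245) flat on the plate, its far side close to the grey strip at about (385,260); the red line is clear at (365,335).

```bash
python3 -m handwheel '[[255,-0.05,0,0,0],[255,-0.1,0,0,0],[255,-0.1,0,0,0]]'|grep -E 'eef|cont'; python3 -m handwheel '[[255,-0.05,0,0,0],[255,-0.1,0,0,0],[255,-0.1,0,0,0]]'|grep -E 'eef|cont'
```

```text
eef_pos: [0.4419, -0.043, 0.0093]
contact_force: [0.0, -0.5, -2.1]
eef_pos: [0.4429, -0.0429, 0.0093]
contact_force: [0.0, -0.4, -3.1]
```

```bash
python3 -m handwheel '[[255,-0.05,0,0,0],[255,-0.1,0,0,0],[255,-0.1,0,0,0]]'|grep -E 'eef|cont'
```

```text
eef_pos: [0.444, -0.0428, 0.0093]
contact_force: [-0.3, -0.6, -2.5]
```

```bash
for i in 1; do python3 -m handwheel '[[255,-0.05,0,0,0],[255,-0.1,0,0,0],[255,-0.1,0,0,0]]'|grep -E 'eef|cont'; done; python3 -m handwheel '[[255,-0.05,0,0,0],[255,-0.1,0,0,0],[255,-0.1,0,0,0]]'|grep -E 'eef|cont'
```

```text
eef_pos: [0.4449, -0.0426, 0.0093]
contact_force: [-0.2, -0.4, -3.9]
eef_pos: [0.4459, -0.0425, 0.0093]
contact_force: [-1.0, -0.1, -2.9]
```

```bash
python3 -m handwheel '[[255,-0.05,0,0,0],[255,-0.1,0,0,0],[255,-0.1,0,0,0]]'|grep -E 'eef|cont'; python3 -m handwheel '[[255,-0.05,0,0,0],[255,-0.1,0,0,0],[255,-0.1,0,0,0]]'|grep -E 'eef|cont'
```

```text
eef_pos: [0.4469, -0.0424, 0.0093]
contact_force: [-0.4, -0.7, -3.3]
eef_pos: [0.4479, -0.0422, 0.0093]
contact_force: [-0.3, 0.7, -2.2]
```

```bash
python3 -m handwheel '[[255,-0.05,0,0,0],[255,-0.1,0,0,0],[255,-0.1,0,0,0]]'|grep -E 'eef|cont'; python3 -m handwheel '[[255,-0.05,0,0,0],[255,-0.1,0,0,0],[255,-0.1,0,0,0]]'|grep -E 'eef|cont'
```

```text
eef_pos: [0.4489, -0.0422, 0.0093]
contact_force: [-0.2, -0.2, -2.3]
eef_pos: [0.4499, -0.042, 0.0093]
contact_force: [0.1, 0.2, -3.2]
```

```bash
python3 -m handwheel '[[255,-0.05,0,0,0],[255,-0.1,0,0,0],[255,-0.1,0,0,0]]'|grep -E 'eef|cont'; python3 -m handwheel '[[255,-0.05,0,0,0],[255,-0.1,0,0,0],[255,-0.1,0,0,0]]'|grep -E 'eef|cont'
```

```text
eef_pos: [0.4507, -0.0419, 0.0093]
contact_force: [0.0, -0.1, -2.1]
eef_pos: [0.4507, -0.0418, 0.009]
contact_force: [-4.2, -1.5, -1.0]
```

```bash
python3 -m handwheel '[[255,-0.01,0,0,0],[255,-0.01,0,0,0],[255,-0.01,0,0,0],[255,-0.01,0,0,0]]'; python3 -m handwheel '[[255,0,-0.1,0,0],[255,0,-0.2,0,0],[255,0,-0.3,0,0],[255,0,-0.4,0,0],[255,0,-0.5,0,0],[255,0,-0.5,0,0]]'
```

```text
clock: 19.68
eef_pos: [0.4507, -0.0417, 0.009]
tool_rot: [180.0, -0.1, -173.1]
contact_force: [-5.0, -1.9, 0.6]
gripper_width: 0.0596
gripper_force: 66.7
clock: 20.42
eef_pos: [0.4511, -0.0452, 0.009]
tool_rot: [179.8, -0.2, -173.1]
contact_force: [-4.8, 3.8, 1.4]
gripper_width: 0.0601
gripper_force: 66.9
```

```bash
python3 -m handwheel '[[255,0,-0.15,0,0],[255,-0.01,-0.3,0,0],[255,-0.01,-0.45,0,0],[255,-0.01,-0.6,0,0],[255,-0.01,-0.8,0,0],[255,-0.01,-1,0,0],[255,-0.01,-1,0,0]]'|grep -E 'eef|cont|rot'; python3 -m handwheel '[[255,0,-0.15,0,0],[255,0,-0.3,0,0],[255,0,-0.45,0,0],[255,0,-0.6,0,0],[255,0,-0.8,0,0],[255,0,-1,0,0],[255,0,-1,0,0]]'|grep -E 'eef|cont|rot'
```

```text
eef_pos: [0.4523, -0.0552, 0.009]
tool_rot: [179.8, -0.2, -173.1]
contact_force: [-5.0, 4.1, 2.8]
eef_pos: [0.4535, -0.0651, 0.009]
tool_rot: [179.8, -0.2, -173.1]
contact_force: [-6.0, 4.4, 3.0]
```

```bash
python3 -m handwheel '[[255,0,-0.15,0,0],[255,0.01,-0.3,0,0],[255,0.01,-0.45,-0.01,0],[255,0.01,-0.6,-0.01,0],[255,0.01,-0.8,-0.01,0],[255,0.01,-1,-0.01,0],[255,0.01,-1,-0.01,0]]'|grep -E 'eef|cont|rot'; python3 -m handwheel '[[255,0,-0.15,0,0],[255,0,-0.3,0,0],[255,0,-0.45,0,0],[255,0,-0.6,0,0],[255,0,-0.8,0,0],[255,0,-1,0,0],[255,0,-1,0,0]]'|grep -E 'eef|cont|rot'
```

```text
eef_pos: [0.4548, -0.0752, 0.009]
tool_rot: [179.8, -0.2, -173.1]
contact_force: [-4.4, 3.2, 0.2]
eef_pos: [0.456, -0.0851, 0.009]
tool_rot: [179.8, -0.2, -173.1]
contact_force: [-5.8, 2.8, 0.8]
```

```bash
python3 -m handwheel '[[255,0,-0.15,0,0],[255,0,-0.3,0,0],[255,0,-0.45,0,0],[255,0,-0.6,0,0],[255,0,-0.8,0,0],[255,0,-1,0,0],[255,0,-1,0,0]]'|grep -E 'eef|cont|rot'; python3 -m handwheel '[[255,0,-0.15,0,0],[255,0,-0.3,0,0],[255,0,-0.45,0,0],[255,0,-0.6,0,0],[255,0,-0.8,0,0],[255,0,-1,0,0],[255,0,-1,0,0]]'|grep -E 'eef|cont|rot'
python3 - <<'E'
from h import *
g,s=shot('wrist');print(s['clock'],s['eef_pos'],s['contact_force'].round(1),s['tool_rot'])
cv2.imwrite('pics/w5.png',cv2.resize(g['frame'][120:345,40:340],None,fx=2.6,fy=2.6,interpolation=cv2.INTER_CUBIC))
np.save('w5.npy',g['frame'])
E
```

```text
eef_pos: [0.4572, -0.0951, 0.009]
tool_rot: [179.8, -0.2, -173.1]
contact_force: [-4.5, 3.1, 1.0]
eef_pos: [0.4584, -0.105, 0.009]
tool_rot: [179.8, -0.2, -173.1]
contact_force: [-5.3, 3.1, 0.3]
25.675 [ 0.458393   -0.10495852  0.00898807] [-5.3  3.1  0.3] [ 1.79831110e+02 -1.53033423e-01 -1.73094015e+02]
```

View pics/w5.png

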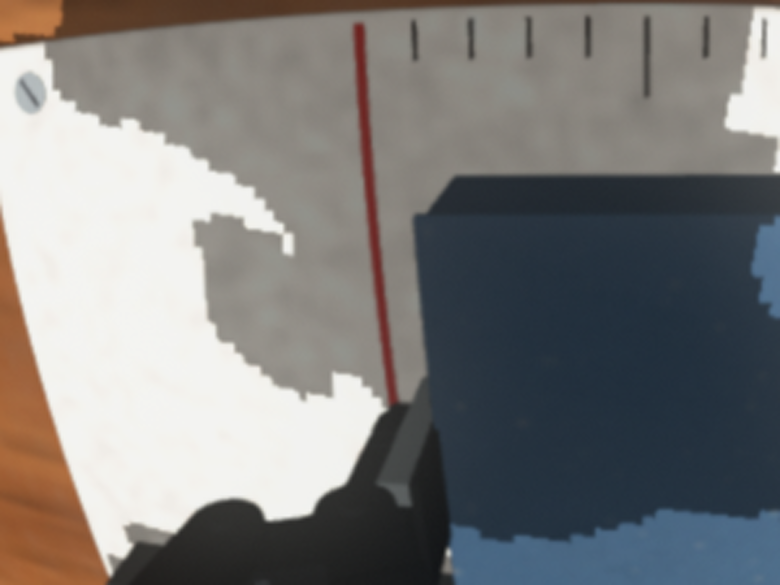

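The crop shows the red line from (360,25) to (392,400) and the tin's leading lid edge from (415,215) to (430,370), still short of it.

```bash
python3 - <<'E'
from h import *
s=state();g=get_image('wrist');f=g['frame'].astype(int)
red=((f[:,:,2]-f[:,:,1]>50)&(f[:,:,2]-f[:,:,0]>50));red[:128]=0;red[272:]=0;red[:,:170]=0;red[:,200:]=0
v,u=np.nonzero(red);L=proj(g,s,np.c_[u,v],.008);k=np.polyfit(L[:,0],L[:,1],1)
a=np.arctan(k[0]);print('line',len(u),np.degrees(a),L[:,0].min(),L[:,0].max())
ey=np.array([-np.sin(a),np.cos(a)])
# lid edges: blue mask borders on rows 206..262
top=s['eef_pos'][2]+.0261
for z in(.035,top):
    e=proj(g,s,[[199.6,202.7],[205.4,262.3],[359.5,202.7]],z)
    d=(e-L.mean(0))@ey*1000;print(z,'lid edge to line mm',d, 'lid width',d[2]-d[0])
print('grad',[int(x) for x in f[225,190:215,0]])
n=(s['eef_pos'][:2]-L.mean(0))@ey*1000;print('TCP to line',n,'-31=',n-31)
E
```

```text
line 361 7.017913863111443 0.3912327779546658 0.46211675123278584
0.035 lid edge to line mm [15.34980842 15.49342845 76.57987485] lid width 61.230066436419186
0.03510531253962971 lid edge to line mm [15.37695195 15.52044225 76.55170906] lid width 61.174757111893655
grad [125, 126, 126, 125, 125, 125, 127, 126, 127, 120, 96, 75, 68, 67, 66, 66, 66, 65, 66, 66, 65, 65, 64, 65, 65]
TCP to line 45.915191805741046 -31= 14.915191805741046
```

```bash
python3 -m handwheel '[[255,0,-0.15,0,0],[255,0,-0.3,0,0],[255,0,-0.45,0,0],[255,0,-0.6,0,0],[255,0,-0.8,0,0],[255,0,-1,0,0],[255,0,-1,0,0]]'|grep -E 'eef|cont|rot'; python3 -m handwheel '[[255,0,-0.1,0,0],[255,0,-0.2,0,0],[255,0,-0.3,0,0],[255,0,-0.3,0,0]]'|grep -E 'eef|cont|rot'
python3 - <<'E'
from h import *
s=state();g=get_image('wrist');f=g['frame'].astype(int)
cv2.imwrite('pics/w6.png',cv2.resize(g['frame'][120:345,40:340],None,fx=2.6,fy=2.6,interpolation=cv2.INTER_CUBIC))
red=((f[:,:,2]-f[:,:,1]>50)&(f[:,:,2]-f[:,:,0]>50));red[:128]=0;red[272:]=0;red[:,:170]=0;red[:,230:]=0
v,u=np.nonzero(red);L=proj(g,s,np.c_[u,v],.008);k=np.polyfit(L[:,0],L[:,1],1)
a=np.arctan(k[0]);print('line',len(u),np.degrees(a),L[:,0].min(),L[:,0].max(),u.min(),u.max())
ey=np.array([-np.sin(a),np.cos(a)])
e=proj(g,s,[[199.6,202.7],[205.4,262.3],[359.5,202.7]],.035)
print('lid',(e-L.mean(0))@ey*1000,'TCP-31',(s['eef_pos'][:2]-L.mean(0))@ey*1000-31)
for r in(215,225,235,245):print([int(x) for x in f[r,190:215,0]])
E
```

```text
eef_pos: [0.4596, -0.1149, 0.009]
tool_rot: [179.8, -0.2, -173.1]
contact_force: [-5.3, 2.6, 2.1]
eef_pos: [0.4599, -0.1177, 0.009]
tool_rot: [179.8, -0.2, -173.1]
contact_force: [-5.4, 3.0, 2.0]
line 204 7.053715692263044 0.390854056516156 0.42134841899352904 204 209
lid [ 2.51768008  2.64837196 63.74081998] TCP-31 2.05961686837545
[128, 128, 128, 127, 125, 124, 125, 125, 118, 99, 78, 69, 68, 67, 67, 67, 66, 67, 66, 66, 65, 66, 65, 66, 66]
[132, 132, 130, 131, 130, 129, 129, 128, 128, 121, 97, 75, 69, 67, 66, 67, 67, 66, 66, 66, 65, 66, 66, 65, 65]
[129, 130, 130, 131, 131, 131, 132, 133, 134, 133, 125, 98, 75, 68, 67, 66, 66, 66, 66, 66, 66, 65, 65, 66, 64]
[128, 127, 127, 127, 127, 126, 126, 127, 127, 127, 128, 122, 98, 74, 67, 67, 67, 66, 65, 66, 66, 66, 66, 66, 65]
```

View pics/w6.png

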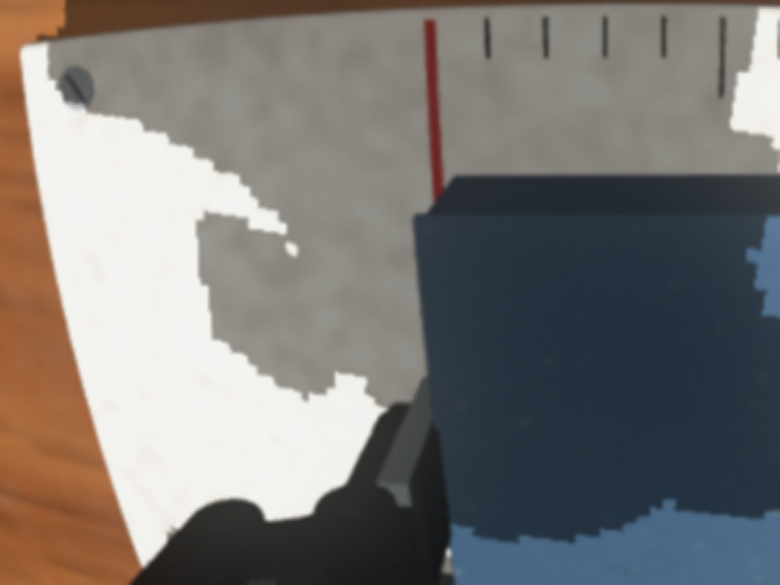

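The crop shows the line at (437,195), just ahead of the wall's base corner (455,178): about 2.1 mm left to go.

```bash
python3 -m handwheel '[[255,0,-0.1,0,0],[255,0,-0.2,0,0],[255,0,-0.21,0,0],[255,0,-0.21,0,0],[255,0,-0.21,0,0],[255,0,-0.21,0,0],[255,0,-0.21,0,0]]'|grep -E 'eef|cont|rot'
python3 - <<'E'
from h import *
s=state();g=get_image('wrist');f=g['frame'].astype(int)
red=((f[:,:,2]-f[:,:,1]>50)&(f[:,:,2]-f[:,:,0]>50));red[:128]=0;red[190:]=0;red[:,:170]=0;red[:,240:]=0
v,u=np.nonzero(red);L=proj(g,s,np.c_[u,v],.008)
a=np.radians(7.03);ey=np.array([-np.sin(a),np.cos(a)])
e=proj(g,s,[[199.6,202.7],[205.4,262.3],[359.5,202.7]],.035)
d=(e-L.mean(0))@ey*1000
print(len(u),'lid',d,'mid-31',d[[0,2]].mean()-31,'TCP-31',(s['eef_pos'][:2]-L.mean(0))@ey*1000-31,s['contact_force'])
E
```

```text
eef_pos: [0.4602, -0.1197, 0.009]
tool_rot: [179.8, -0.2, -173.1]
contact_force: [-5.1, 3.4, 0.7]
195 lid [ 0.50143405  0.64056131 61.7293462 ] mid-31 0.11539012753347677 TCP-31 0.06402871634029239 [-5.0669436   3.37490761  0.74980924]
```

```bash
python3 -m handwheel '[[255,0.05,0.03,0,0],[255,0.09,0.05,0,0],[255,0.09,0.05,0,0]]'|grep -E 'eef|cont|rot'; python3 -m handwheel '[[120,0,0,0,0],[60,0,0,0,0],[0,0,0,0,0],[0,0,0,0,0],[0,0,0,0,0],[0,0,0,0,0]]'; python3 -m handwheel '[[0,0,0,-1,0],[0,0,0,-3,0],[0,0,0,-6,0],[0,0,0,-10,0],[0,0,0,-13,0],[0,0,0,-13,0],[0,0,0,-13,0]]'
python3 - <<'E'
from h import *
s=state();g=get_image('wrist');cv2.imwrite('pics/w7.png',g['frame']);np.save('w7.npy',g['frame'])
f=g['frame'].astype(int);hsv=cv2.cvtColor(g['frame'],cv2.COLOR_BGR2HSV)
red=((f[:,:,2]-f[:,:,1]>50)&(f[:,:,2]-f[:,:,0]>50))
n,lab,st,_=cv2.connectedComponentsWithStats(red.astype(np.uint8));print([x.tolist() for x in st[1:] if x[4]>25])
m=cv2.inRange(hsv,(100,80,30),(125,255,255))
for c in cv2.findContours(m,0,1)[0]:
    if cv2.contourArea(c)>1500:
        r=cv2.minAreaRect(proj(g,s,c.reshape(-1,2),.035).astype(np.float32)*1000);print(cv2.boundingRect(c),r)
        d=(np.array(r[0])/1000-[.46106,-.09021]);a=np.radians(7.03);print('jig x,y',d@[np.cos(a),np.sin(a)],d@[-np.sin(a),np.cos(a)])
E
```

```text
eef_pos: [0.4604, -0.1208, 0.0092]
tool_rot: [180.0, -0.0, -173.1]
contact_force: [-3.3, 1.1, -3.4]
clock: 29.25
eef_pos: [0.4608, -0.121, 0.0095]
tool_rot: [-180.0, 0.0, -173.1]
contact_force: [0.3, -0.6, 0.6]
gripper_width: 0.0853
gripper_force: 0.0
clock: 30.12
eef_pos: [0.46, -0.1206, 0.1388]
tool_rot: [180.0, -0.0, -173.1]
contact_force: [-1.1, -0.7, 0.0]
gripper_width: 0.0855
gripper_force: 0.0
[[0, 22, 178, 326, 26969], [208, 22, 51, 29, 794], [284, 31, 276, 335, 32670], [279, 87, 48, 16, 395], [58, 285, 24, 22, 159], [193, 289, 66, 17, 753], [262, 297, 11, 4, 30], [345, 298, 19, 5, 52], [180, 308, 199, 64, 6187], [260, 309, 32, 13, 231], [331, 309, 30, 15, 201], [336, 333, 11, 6, 43], [358, 333, 19, 9, 74], [510, 372, 35, 28, 325], [422, 405, 28, 15, 145]]
(241, 161, 76, 99) ((461.6529235839844, -120.6348648071289), (83.62220764160156, 60.84365463256836), 6.956074237823486)
jig x,y -0.0031352033612595514 -0.03026870424699515
```

View pics/w7.png

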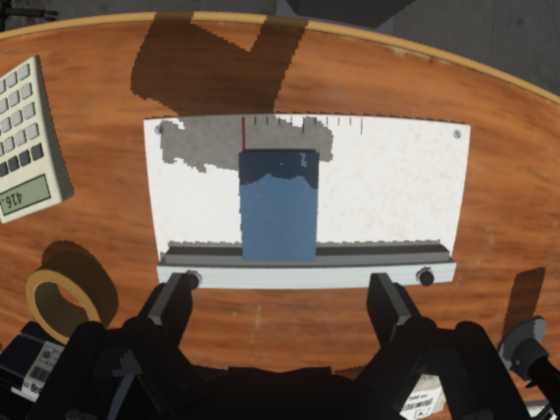

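The final view shows the tin released at (280,205), flat and square at the strip, with its leading edge by the line at (243,133). Measuring the edge-to-line distance in that picture.

```bash
python3 - <<'E'
from h import *
s=state();g=get_image('wrist');f=g['frame'].astype(int)
r=((f[:,:,2]-f[:,:,1]>50)&(f[:,:,2]-f[:,:,0]>50));r[:120]=0;r[149:]=0;r[:,:235]=0;r[:,252:]=0
v,u=np.nonzero(r);L=proj(g,s,np.c_[u,v],.008)
a=np.radians(7.03);ey=np.array([-np.sin(a),np.cos(a)])
gx=np.diff(cv2.GaussianBlur(g['frame'],(0,0),1)[:,:,2].astype(float),axis=1)
def edge(lo,hi,sg):
    P=[]
    for y in range(165,235,5):
        w=np.maximum(sg*gx[y,lo:hi],0);w[w<w.max()*.4]=0;P.append([(w*np.arange(lo,hi)).sum()/w.sum()+.5,y])
    return (proj(g,s,P,.035)-L.mean(0))@ey*1000
A=edge(230,252,-1);B=edge(308,328,1);print(len(u),A.round(1),B.round(1));print(np.median(A),np.median(B),'centre-31:',(np.median(A)+np.median(B))/2-31)
E
```

```text
0 [nan nan nan nan nan nan nan nan nan nan nan nan nan nan] [nan nan nan nan nan nan nan nan nan nan nan nan nan nan]
nan nan centre-31: nan<stdin>:11: RuntimeWarning: Mean of empty slice.
  ret = um.true_divide(
```

```bash
python3 - <<'E'
from h import *
s=state();g=get_image('wrist');f=g['frame'].astype(int)
w=np.maximum(f[:,:,2]-f[:,:,1]-15,0)[122:147,236:250];w[w<w.max()*.4]=0
v,u=np.nonzero(w);u=u+236;v=v+122;wt=w[w>0]
a=np.radians(7.03);ey=np.array([-np.sin(a),np.cos(a)])
L=np.average(proj(g,s,np.c_[u,v],.008),axis=0,weights=wt)
gx=np.diff(cv2.GaussianBlur(g['frame'],(0,0),1)[:,:,2].astype(float),axis=1)
def edge(lo,hi,sg):
    P=[]
    for y in range(165,235,5):
        w=np.maximum(sg*gx[y,lo:hi],0);w[w<w.max()*.4]=0;P.append([(w*np.arange(lo,hi)).sum()/w.sum()+.5,y])
    return (proj(g,s,P,.035)-L)@ey*1000
A=edge(230,252,-1);B=edge(308,328,1);print(len(u),A.round(1),B.round(1));print('centre-31:',(np.median(A)+np.median(B))/2-31)
E
```

```text
54 [-1.3 -1.5 -1.9 -1.3 -1.2 -1.7 -1.8 -1.2 -1.7 -1.6 -1.3 -1.4 -1.6 -1.8] [60.5 60.5 60.6 60.4 60.3 60.4 60.5 60.5 60.3 60.4 60.6 60.5 60.5 60.3]
centre-31: -1.5255884749166277
```

```bash
python3 -c "
from cell import *
print(hand_in())"
```

```text
the job is handed in; nothing more can be done
None
```

The job is handed in, verdict not shown: the tin is released flat against the grey strip, square within about 0.1°, leading lid edge about 1 to 1.5 mm past the red line's centre (it sprang forward about 1 mm as I eased the pressure; limit 2.5 mm), pressed with about 4 to 6 N at each check during the slide, and I saw no bystander disturbed.

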